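Stack a sensor head in the test nest and hold the test probe ready over it

TASK

Stack the sensor head squarely in the pocket of the test nest: first the square housing flat on the pocket's floor, then the square spacer on it, then the round disc on top in the middle, letting go of each. Then draw the test probe out of its slanted holder, turn it upright with its tip straight down, and finish while still holding it still in the gripper with the tip about 4 cm above the centre of the disc, never touching the disc with it. Leave everything else on the bench where it is.

Things in the scene. Friction and masses are not known exactly. Their poses are not given: they have to be found in the camera images.
- nest: Fixed test nest: grey plate 110 x 110 x 12 mm with four L-shaped steel corner angles forming a 62 x 62 mm square pocket. Origin: centre of the plate's underside; x, y along the pocket's sides, z up. The angles are 6 mm thick and leave the middle 38 mm of each side open for fingers; straight up to 48 mm above the bench, then flared outwards as a lead-in to 59 mm.
- nest_seat (a point): centre of the pocket's floor, 12 mm above the bench (the top of the nest's base plate)
- housing: Sensor housing (the body of the stack): solid aluminium square block 56 x 56 x 24 mm with a small dark port in the middle of its top, lying flat, 126 to 234 g. Origin: centre of its underside; x, y along its sides, z up.
- spacer: Spacer: grey plastic square plate 56 x 56 x 14 mm with a 30 mm hole through its middle, lying flat, about 50 g. Origin: centre of its underside; x, y along its sides, z up.
- disc: Top disc: plain steel round disc 56 mm across, 12 mm thick, with a small dark dot at the centre of its top, lying flat, about 160 g. Origin: centre of its underside, z up. The three parts lie in any order in three places on the robot's left and ahead of it.
- holder: Probe holder fixed to the bench: dark base plate 150 x 90 x 12 mm with a square sleeve (27.6 mm inside, 36 mm outside, 115 mm long) leaning 35 degrees from vertical towards the holder's -x side, which faces roughly towards the robot. Origin: centre of the plate's underside; z up.
- holder_mouth (a point): centre of the sleeve's upper mouth, about 124 mm above the bench
- probe: Cordless test probe in the sleeve, leaning 35 to 40 degrees, 84 to 156 g. Origin: centre of the underside of its 36 x 36 x 6 mm finger guard, which rests on the sleeve's mouth; z runs from tip to handle end. Square handle 24 x 24 mm from z 6 to 86 mm, flats facing x and y (y is level); below the guard a 24 mm square neck to -46 mm, a 10 mm stem, tip at -94 mm. To free it, draw it 100 mm along its z.
- probe_tip (a point): the point of the probe's tip, at -94 mm on its z axis
- probe_grip (a point): a point on the handle's centre line, at +50 mm on the probe's z axis (36 mm below the handle's end), good to grip
- screwdriver: Bystander: screwdriver, 170 mm long, lying flat; origin at or near its underside. To be left where it is.
- meter: Bystander: black hand-held test meter, 150 x 80 x 34 mm, lying flat; origin at or near its underside. To be left where it is.
- jar: Bystander: jar, 60 mm across, 70 mm tall; origin at or near its underside. To be left where it is.
- tape: Bystander: roll of tape, a ring 56 mm across, 36 mm hole, 20 mm tall; origin at or near its underside. To be left where it is.
- can: Bystander: can, 50 mm across, 120 mm tall; origin at or near its underside. To be left where it is.
- weight: Bystander: small brass calibration weight with a knob, 38 mm across, 50 mm tall; origin at or near its underside. To be left where it is.

How it is judged:
By the outcome, as a careful person would: the job done as asked, in the order asked, and still so for the second after the job is handed in, while the arm keeps its last pose, push and grip.
It also fails if it takes over 72 s, if anything falls off the work surface, if the arm or the gripper's body presses on something with over 40 N, if the wrist force passes 120 N, or if a joint passes its speed limit or range.

ROBOT

A 6-joint arm with a two-finger parallel gripper is mounted at the origin on the work surface. World frame = base frame: x ahead of the robot, y to its left, z up, the work surface at z = 0. Lengths are in m, angles in rad, forces in N, time in s.
With the tool pointing down it reaches from about 0.275 to 0.825 m from the base axis. Payload 4.9 kg.
Tool frame: the origin (TCP) lies midway between the tips of the shut fingers; the grasp point (between the pads) lies 19 mm behind it (grip_point_offset is the distance from the TCP to the grasp point, in m); z points along the fingers, x is the direction in which the jaws open and shut, and the axes are right-handed (so a half turn about z gives the same grasp; the last joint's range is limited). The gripper opens to 85 mm and grips with 20 to 120 N. Pads are 22 mm wide; open, the fingers measure 114 mm over their backs; the gripper's body (76 mm by 85 mm) begins 54 mm behind the grasp point. The pads swing forward as they close: fully open they stand 13 mm farther back than shut.
Start: joints at [-1.434, 0.326, -0.193, 1.052, 0, 1.437], TCP at [0.147, -0.53, 0.231] pointing down, gripper open.
Joint ranges: [-2.65, 2.65], [-0.97, 1.79], [-1.3, 1.35], [-1.93, 2.1], [-1.47, 1.37], [-3.14, 3.14]. Speed limits (rad/s): [2.57, 2.57, 3.14, 3.14, 3.14, 3.14].

INTERFACE

Orientations are given as a rotation vector (axis times angle).
In Python, from cell import * gives the robot as it stands. Calls block until the motion is done:
- movep(position, orientation): joint-space move of the TCP to a pose.
- move_l(position, velocity=0.15, rot=None, until_force=None): straight line of the TCP; rot=None keeps the orientation; velocity is the mean speed in m/s. With until_force (N) it stops when the force on the tool has changed by that much, and returns True; else False.
- set_joints(angles): joint-space move.
- let_go() and grab(newtons=None): open the fingers fully, or close them until they stop; newtons is the grip in N (None keeps the last).
- sleep(seconds).
- ik(position, orientation): joint angles nearest the present ones, or None.
- get_state(): the state.
- grab_frame(name): name is "scene" or "top" or "wrist"; returns a dict with "img" (420x560x3 uint8, red, green, blue), "fx", "fy", "cx", "cy" (pixels), "cam_to_world" (4x4, takes a point from camera to world coordinates); the wrist camera has in their place "T_tool_cam" (4x4, takes a point from camera to tool coordinates, whose origin is the TCP and whose axes are the tool frame's). Camera axes: x right, y down, z forward; pixel columns grow to the right and rows downward; lengths in m; the calibration is good to about 2 mm. A picture is of the moment at which its call begins: read the wrist's pose just before it. There is no depth.
A pose or a line that the arm cannot do raises MotionError and nothing moves.
- sign_off(): hands the job in, once; it reports no verdict.
Trained networks look in the newest picture that a camera, given by its name, has taken for a name from the list of things; names that differ only in an ending like _2 or _b are one class to them, and where a whole thing is asked for, a point or a joint stands for the part that bears it (a point fixed in the world has none). Each returns a list of dicts, best first, with "score" (0 to 1); they miss things now and then, are a little off and sometimes report something else, mostly with a low value. They report only what shows in the picture. A call takes as long as a camera call.
- spot_in(camera, name): "centre" ([column, row] in pixels, amid what is visible of it).
- silhouettes(camera, name): "mask" (420x560 bool, what is visible of it) and "centre" ([column, row] in pixels, amid what is visible of it).
- tip_of(camera, name): "centre" ([column, row] in pixels: a listed point, or the origin of a listed thing).
The state is a dict: "clock": time; "q": joint angles; "joint_velocities": joint speeds; "tau": joint torques, N m; "position": TCP position; "eef_rot": TCP orientation; "contact_force": force on the tool from outside, world axes, zero at the start; "wrist_torque": the same for the moment, N m; "finger_gap": opening from 0.0 (shut) to 1.0 (fully open).
Only numpy, scipy, OpenCV 4.12 (cv2) and the standard library are available. Lean on these libraries where they do the work, as an engineer would, in place of code of your own. Each camera call takes 0.05 s, during which the arm holds its last target. There are 200 camera calls.

## Working session

There is one attempt and no reset: what is moved stays moved. The work goes in short steps, each a Python script; the robot and the scene stay as the last script left them, time stands still between calls to the robot, and variables do not carry over. Pictures are saved under pics/ and viewed, about 8 in all and at most 12, crops included, and the job is handed in when it is done.

```bash
mkdir -p pics; ls
python3 - <<'E'
from cell import *
import cv2,numpy as np
for c in ["scene","top"]:
    f=grab_frame(c); cv2.imwrite(f"pics/{c}0.png",f["img"][:,:,::-1])
    print(c,f["fx"],f["cx"],f["cy"],np.round(f["cam_to_world"],3).tolist())
    for n in ["nest_seat","housing","spacer","disc","holder_mouth","holder","probe","probe_tip","probe_grip","screwdriver","meter","jar","tape","can","weight"]:
        print(n,[(np.round(d["centre"],1).tolist(),round(d["score"],2)) for d in tip_of(c,n)[:2]],[(np.round(d["centre"],1).tolist(),round(d["score"],2)) for d in spot_in(c,n)[:2]] if c=="top" else "")
f=grab_frame("wrist");print(f["fx"],f["cx"],f["cy"],f["T_tool_cam"].round(3).tolist())
s=get_state();print(s)
E
```

```text
pics
scene 406.1140527583778 281.57113378225597 212.60904008197178 [[0.703, 0.509, -0.496, 1.059], [0.711, -0.5, 0.495, -0.424], [0.004, -0.7, -0.714, 0.806], [0.0, 0.0, 0.0, 1.0]]
nest_seat [([296.9, 249.5], 0.53), ([278.9, 180.1], 0.24)] 
housing [([277.1, 177.8], 0.6)] 
spacer [([298.2, 248.9], 0.91)] 
disc [([343.7, 196.9], 0.69)] 
holder_mouth [([294.0, 251.6], 0.56)] 
holder [([161.6, 316.0], 0.6), ([341.1, 289.8], 0.27)] 
probe [([147.0, 272.1], 0.84), ([144.1, 250.1], 0.4)] 
probe_tip [] 
probe_grip [([144.9, 250.5], 0.65)] 
screwdriver [([340.0, 292.4], 0.96)] 
meter [([273.8, 341.7], 0.71)] 
jar [([385.2, 246.3], 0.64), ([221.2, 251.6], 0.18)] 
tape [([271.6, 213.9], 0.68), ([145.2, 251.0], 0.43)] 
can [([339.7, 156.0], 0.56)] 
weight [([261.7, 283.2], 0.69)] 
top 451.18457431410667 284.32895023331577 214.5700251659151 [[-0.02, -0.991, 0.136, 0.459], [-1.0, 0.021, 0.006, 0.085], [-0.009, -0.136, -0.991, 1.196], [0.0, 0.0, 0.0, 1.0]]
nest_seat [([346.6, 266.9], 0.98)] [([347.8, 268.2], 0.33)]
housing [([236.6, 304.1], 0.98)] [([236.1, 303.8], 0.73), ([310.5, 154.1], 0.71)]
s
[... 1023 characters left out ...]
0.142], [0.0, 0.0, 0.0, 1.0]]
{'clock': 2.4, 'q': array([-1.43419690e+00,  3.26191983e-01, -1.92592169e-01,  1.05203890e+00,
       -3.16424348e-06,  1.43657180e+00]), 'joint_velocities': array([-0.00159795,  0.00162655,  0.00129531, -0.00096765, -0.00125627,
       -0.0010852 ]), 'tau': array([ 4.45826731e-05, -4.43321157e+01,  2.62753361e+01,  1.25867067e-03,
       -1.22830584e-04,  3.12235731e-07]), 'position': array([ 0.14713684, -0.52995913,  0.23128818]), 'eef_rot': array([-2.50098403e+00,  1.90120456e+00,  3.32274713e-05]), 'contact_force': array([ 0.25474741, -0.73133267, -0.17314184]), 'wrist_torque': array([-0.02679349,  0.00344033,  0.03326079]), 'finger_gap': 0.9983731760660512}
```

View pics/top0.png

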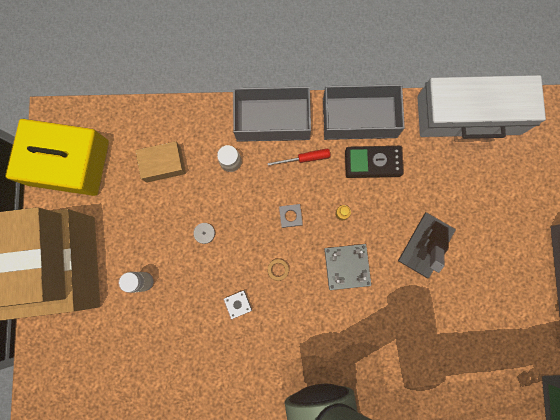

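View pics/scene0.png

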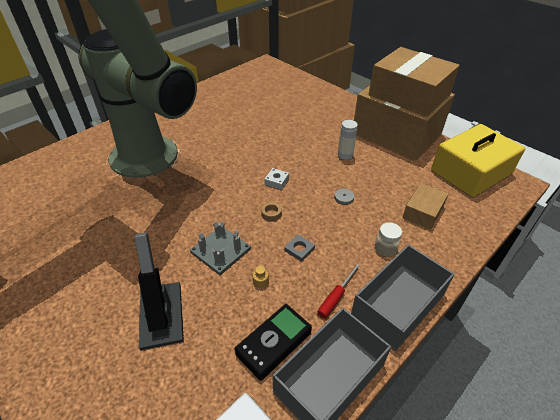

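```bash
cat > h.py <<'E'
from cell import *
import cv2, numpy as np
from scipy.optimize import minimize
from scipy.spatial.transform import Rotation as R
def down(yaw): return R.from_matrix(R.from_euler('z',yaw).as_matrix()@np.diag([1.,-1,-1])).as_rotvec()
def frame(c):
    s=get_state(); f=grab_frame(c)
    if c=="wrist":
        T=np.eye(4); T[:3,:3]=R.from_rotvec(s["eef_rot"]).as_matrix(); T[:3,3]=s["position"]
        f["cam_to_world"]=T@f["T_tool_cam"]
    return f
def proj(f,P):
    P=np.atleast_2d(P); C=np.linalg.inv(f["cam_to_world"]); p=P@C[:3,:3].T+C[:3,3]
    return np.c_[f["fx"]*p[:,0]/p[:,2]+f["cx"],f["fy"]*p[:,1]/p[:,2]+f["cy"]]
def ray(f,uv,z):
    T=f["cam_to_world"]; d=T[:3,:3]@[(uv[0]-f["cx"])/f["fx"],(uv[1]-f["cy"])/f["fy"],1]
    return (T[:3,3]+d*(z-T[2,3])/d[2])
def box(a,h): return np.array([[x,y,z] for x in(-a,a) for y in(-a,a) for z in(0,h)])
t=np.linspace(0,2*np.pi,48,endpoint=False)
FL=.048
MODELS={"housing":box(.028,.024),"spacer":box(.028,.014),
 "disc":np.array([[.028*np.cos(a),.028*np.sin(a),z] for a in t for z in(0,.012)])}
def hullmask(pts,S=4):
    m=np.zeros((420*S,560*S),np.uint8)
    cv2.fillConvexPoly(m,cv2.convexHull(np.round((pts+.5)*S-.5).astype(np.int32)),1); return m
def fit(f,mask,name,x0,z0=0.):
    """x,y,yaw by overlap of the part's projected hull with the hull of the mask"""
    n,l,st,_=cv2.connectedComponentsWithStats(mask.astype(np.uint8)); k=1+np.argmax(st[1:,4])
    ys,xs=np.where(l==k); S=4
    M=hullmask(np.vstack([np.c_[xs+a,ys+b] for a in(-.5,.5) for b in(-.5,.5)]).astype(float),S)
    def cost(v):
        P=R.from_euler('z',v[2]*10).apply(MODELS[name])+[v[0],v[1],z0]
        H=hullmask(proj(f,P),S); return 1-(H&M).sum()/max((H|M).sum(),1)
    best=None
    for y in ([0] if name=="disc" else np.radians([-30,0,30,])):
        v0=np.r_[x0[:2],y/10]
        sim=v0+np.array([[0,0,0],[.006,0,0],[0,.006,0],[0,0,.02]])
        r=minimize(cost,v0,method="Nelder-Mead",options=dict(initial_simplex=sim,maxfev=120,xatol=1e-4,fatol=1e-4))
        if best is None or r.fun<best.fun: best=r
    v=best.x; yaw=(v[2]*10+np.pi/4)%(np.pi/2)-np.pi/4
    return np.r_[v[:2],yaw],1-best.fun
def save(f,n): cv2.imwrite(f"pics/{n}.png",f["img"][:,:,::-1])
E
python3 - <<'E'
from h import *
f=frame("top")
for n,uv in dict(nest=(346.6,266.9),holder=(424.5,245.7),can=(136,280),tape=(278,269),weight=(343,212),meter=(374,161)).items(): print(n,ray(f,uv,.012).round(3))
print("mouth",ray(f,(434.9,250.1),.124).round(3))
for n in MODELS:
    d=silhouettes("top",n)
    c=[np.r_[x["centre"],x["score"],x["mask"].sum()].round(2).tolist() for x in d]
    print(n,c,*fit(f,d[0]["mask"],n,ray(f,d[0]["centre"],.01)))
E
```

```text
nest [ 0.48  -0.067  0.012]
holder [ 0.531 -0.273  0.012]
can [0.457 0.482 0.012]
tape [0.478 0.111 0.012]
weight [ 0.625 -0.064  0.012]
meter [ 0.761 -0.152  0.012]
mouth [ 0.513 -0.263  0.124]
housing [[240.0, 304.4, 0.7, 489.0], [438.9, 256.6, 0.49, 381.0]] [0.39062498 0.2162781  0.34639426] 0.9361266082204258
spacer [[291.1, 207.5, 0.54, 343.0]] [0.61912991 0.07525058 0.04231894] 0.9571410073805516
disc [[205.9, 233.6, 0.74, 362.0]] [ 0.57705656  0.30610912 -0.10785159] 0.947334822853495
```

Run:
```python
from h import *
import pickle
Y=np.pi/2; out={}
for n,p in dict(nest=(.48,-.067),spacer=(.619,.075),disc=(.577,.306),housing=(.39,.216)).items():
    movep([p[0]-.012,p[1],.16],down(Y)); sleep(.15)
    f=frame("wrist"); save(f,"w_"+n)
    if n=="nest":
        out[n]=(f,None); print([ (ray(f,d["centre"],.012).round(4),d["score"]) for d in tip_of("wrist","nest_seat")]); continue
    d=silhouettes("wrist",n); print(n,[(x["score"],x["mask"].sum(),x["centre"]) for x in d], [ray(f,x["centre"],0).round(4) for x in tip_of("wrist",n)])
    if d: print(fit(f,d[0]["mask"],n,p)); out[n]=(f,d[0]["mask"])
pickle.dump(out,open("o.pkl","wb"))
ims=[out[n][0]["img"].copy() for n in ("nest","spacer","disc","housing")]
im=np.vstack([np.hstack(ims[:2]),np.hstack(ims[2:])]); cv2.imwrite("pics/mosaic.png",cv2.resize(im,(800,600))[:,:,::-1])
print(get_state()["clock"],get_state()["q"].round(2))
```

```text
[(array([ 0.4836, -0.0717,  0.012 ]), 0.6)]
spacer [(0.73, np.int64(2531), [290.2, 214.4]), (0.37, np.int64(16325), [121.1, 59.1])] [array([0.6191, 0.0717, 0.    ])]
(array([0.62140626, 0.07710313, 0.07879031]), np.float64(0.9591098909597092))
disc [(0.89, np.int64(2274), [288.4, 202.1])] [array([0.5785, 0.3061, 0.    ])]
(array([ 0.57980774,  0.30735092, -0.08755815]), np.float64(0.9809469123557968))
housing [] [array([0.3928, 0.218 , 0.    ])]Traceback (most recent call last):
  File "<stdin>", line 12, in <module>
KeyError: 'housing'
```

View pics/w_nest.png

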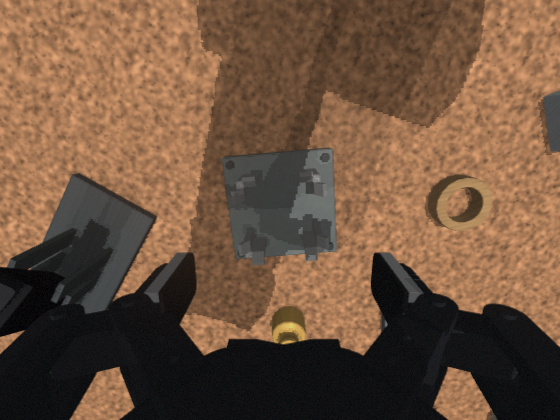

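```bash
cat >> h.py <<'E'
MODELS["plate"]=box(.055,.012)
MODELS["nest"]=np.vstack([box(.055,.012),[[sx*a,sy*b,z] for sx in(-1,1) for sy in(-1,1) for a,b,z in((.037,.037,.048),(.019,.037,.048),(.037,.019,.048),(.043,.043,.059),(.019,.043,.059),(.043,.019,.059))]])
def grey(f,sat=60,lo=0):
    h=cv2.cvtColor(f["img"],cv2.COLOR_RGB2HSV); return (h[...,1]<sat)&(h[...,2]>=lo)
E
python3 - <<'E'
from h import *
import pickle
out=pickle.load(open("o.pkl","rb"))
f=frame("wrist"); 
d=silhouettes("wrist","housing"); print(len(d))
hc=proj(f,[.3928,.218,.012])[0]; print(hc)
m=grey(f,60,90); w=np.zeros_like(m); u,v=hc.astype(int); w[v-55:v+55,u-55:u+55]=1; m&=w
fh,iou=fit(f,m,"housing",(.3928,.218)); print("housing",fh,iou,m.sum())
out["housing"]=(f,m)
g=out["nest"][0]; m=grey(g,85); w=np.zeros_like(m); w[135:275,205:350]=1; m&=w
m=cv2.morphologyEx(m.astype(np.uint8),cv2.MORPH_OPEN,np.ones((3,3)))
fn,iou=fit(g,m,"nest",(.4836,-.0717)); print("nest",fn,iou,m.sum())
def ov(f,v,name,c,r=70,z=4,mask=None):
    im=f["img"].copy(); 
    c=np.array(c,int); im=cv2.resize(im[c[1]-r:c[1]+r,c[0]-r:c[0]+r],None,fx=z,fy=z,interpolation=cv2.INTER_NEAREST)
    P=proj(f,R.from_euler('z',v[2]).apply(MODELS[name])+[v[0],v[1],0]); p=(P-c+r+.5)*z
    for a in range(8):
        for b in range(a):
            if bin(a^b).count("1")==1: cv2.line(im,tuple(map(int,p[a])),tuple(map(int,p[b])),(0,255,0),1)
    return im
a=ov(g,fn,"plate",(281,205)); b=ov(f,fh,"housing",hc)
mm=np.zeros_like(a); mm[...]=cv2.resize((m[135:275,211:351]*255).astype(np.uint8),a.shape[1::-1])[...,None]
s=out["spacer"]; b2=ov(s[0],(.6214,.0771,.0788),"spacer",(290,214))
cv2.imwrite("pics/ov.png",cv2.resize(np.vstack([np.hstack([a,b]),np.hstack([mm,b2])]),(720,720)[:2])[:, :, ::-1][:,:,:] if 0 else cv2.resize(np.vstack([np.hstack([a,b]),np.hstack([mm,b2])]),(600,600))[:,:,::-1])
cv2.imwrite("pics/nest4.png",a[:,:,::-1])
pickle.dump(out,open("o.pkl","wb")); print(get_state()["clock"])
E
```

```text
1
[284.82605775 205.28309002]
housing [0.39308159 0.21816122 0.3769748 ] 0.9647413214292195 2675
nest [ 0.48238205 -0.06973199  0.08407506] 0.9599718394850648 11292
8.475
```

View pics/ov.png

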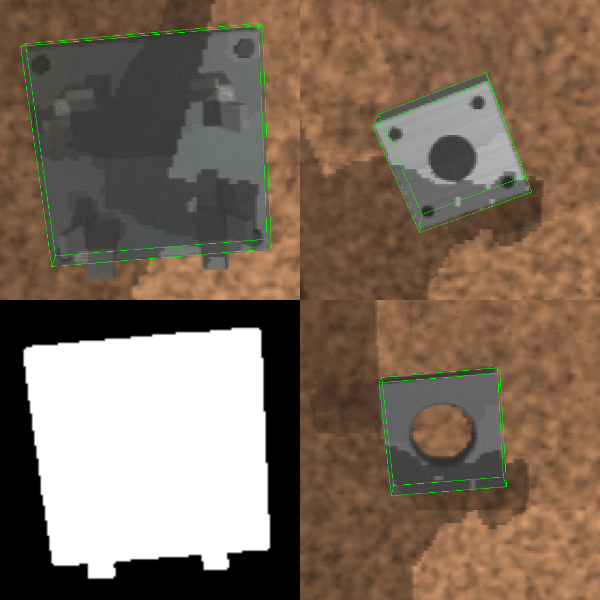

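```bash
cat >> h.py <<'E'
NEST=np.array([.4824,-.0697,.0841])
def pick(x,y,yaw,z,newtons=60):
    let_go(); movep([x,y,.10],down(yaw)); move_l([x,y,z],.12); grab(newtons); sleep(.1)
    s=get_state(); print("gap",round(s["finger_gap"],3),"F",s["contact_force"].round(1),"pos",s["position"].round(4))
    move_l([x,y,.12],.2)
def inhand(name,z):
    """pose in tool frame of the held part, tool straight down; z = TCP z at the grasp"""
    sleep(.2); s=get_state(); f=frame("wrist"); z0=s["position"][2]-z
    d=silhouettes("wrist",name); print([(x["score"],x["mask"].sum(),x["centre"]) for x in d], proj(f,[*s["position"][:2],z0])[0])
    return f,d,s,z0
E
python3 - <<'E'
from h import *
import pickle
out=pickle.load(open("o.pkl","rb"));f,m0=out["housing"]
m=grey(f,75,30); w=np.zeros_like(m); w[150:260,230:340]=1; m&=w
m=cv2.morphologyEx(m.astype(np.uint8),cv2.MORPH_OPEN,np.ones((3,3)))
v,i=fit(f,m,"housing",(.393,.218)); print(v,i,m.sum())
pick(.3928,.2180,.377+np.pi/2,.003)
f,d,s,z0=inhand("housing",.003); save(f,"hand1"); print(s["clock"],s["finger_gap"])
E
```

```text
[0.39266675 0.21806883 0.36953747] 0.9735920237132848 3315
gap 0.641 F [-2.6  0.1  7.4] pos [0.3933 0.2183 0.004 ]
[(0.74, np.int64(14582), [287.0, 262.3])] [283.77719044 253.64021109]
11.55 0.6382039962467319
```

View pics/hand1.png

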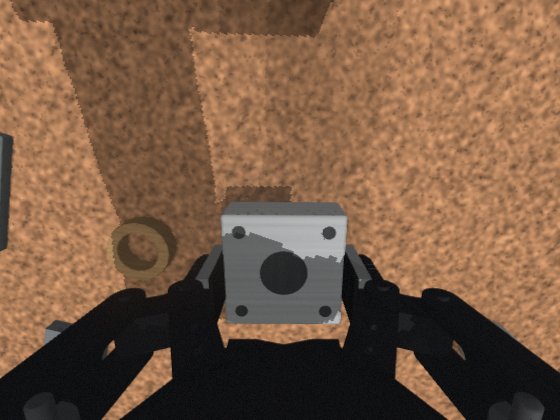

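```bash
cat >> h.py <<'E'
def toolxy(s,p):
    return R.from_rotvec(s["eef_rot"]).inv().apply(np.array(p)-s["position"])
E
python3 - <<'E'
from h import *
f,d,s,z0=inhand("housing",.0035)
for uv in [(283.8,273),(223,216),(345,215),(341,323),(226,323)]: print((toolxy(s,ray(f,uv,z0+.024))*1000).round(1))
yaw=R.from_rotvec(s["eef_rot"]).as_matrix()[:2,0]; yaw=np.arctan2(yaw[1],yaw[0]); print(yaw)
v,i=fit(f,d[0]["mask"],"housing",s["position"],z0); print(v,i,(toolxy(s,[*v[:2],z0])*1000).round(1))
E
```

```text
[(0.83, np.int64(14592), [284.6, 261.7])] [283.77652681 253.2344574 ]
[ -0.   -1.3 -20.5]
[-26.3 -28.6 -20.5]
[ 26.4 -29.1 -20.5]
[ 27.5  25.4 -20.5]
[-27.8  25.4 -20.5]
1.9477699278700897
[0.39154162 0.21717945 0.36706255] 0.977338264283736 [-0.3 -1.3  3.5]
```

```bash
cat >> h.py <<'E'
PY=NEST[2]+np.pi/2
def place(zc,ty=0.,tx=0.):
    """put the held part down: zc = TCP z at which it should rest; ty/tx = its offset in the tool frame"""
    Rm=R.from_rotvec(down(PY)); p=NEST[:2]-Rm.apply([tx,ty,0])[:2]
    movep([*p,zc+.075],down(PY)); sleep(.1)
    move_l([*p,zc+.008],.10); hit=move_l([*p,zc-.001],.03,until_force=8)
    s=get_state(); print("hit",hit,s["position"].round(4),s["contact_force"].round(1),"want",p.round(4),zc)
    let_go(); move_l([*p,zc+.08],.2)
def look(n):
    movep([NEST[0]-.012,NEST[1],.16],down(np.pi/2)); sleep(.15); f=frame("wrist"); save(f,n); return f
def zoom(f,xyz,n,r=60,z=6):
    c=proj(f,xyz)[0]; M=np.float32([[z,0,(r-c[0])*z],[0,z,(r-c[1])*z]]); im=cv2.warpAffine(f["img"],M,(2*r*z,2*r*z),flags=cv2.INTER_CUBIC)
    if im.shape[0]>600: im=cv2.resize(im,(600,600))
    cv2.imwrite(f"pics/{n}.png",im[:,:,::-1]); return c
E
python3 - <<'E'
from h import *
place(.0155,-.0008)
f=look("nest1"); c=zoom(f,[*NEST[:2],.036],"nest1z",50,6); print(c,get_state()["clock"])
d=silhouettes("wrist","housing"); print([(x["score"],x["mask"].sum()) for x in d])
if d: print(fit(f,d[0]["mask"],"housing",NEST,.012))
print([ray(f,x["centre"],.012) for x in tip_of("wrist","housing")])
E
```

```text
hit True [ 0.4841 -0.0699  0.016 ] [-1.5 -0.1  5.4] want [ 0.4832 -0.0696] 0.0155
[282.55502119 212.53947005] 15.8833
[(0.9, np.int64(3630))]
(array([ 0.48312219, -0.06970755,  0.07193659]), np.float64(0.957175944672098))
[array([ 0.48319387, -0.06949097,  0.012     ])]
```

View pics/nest1z.png

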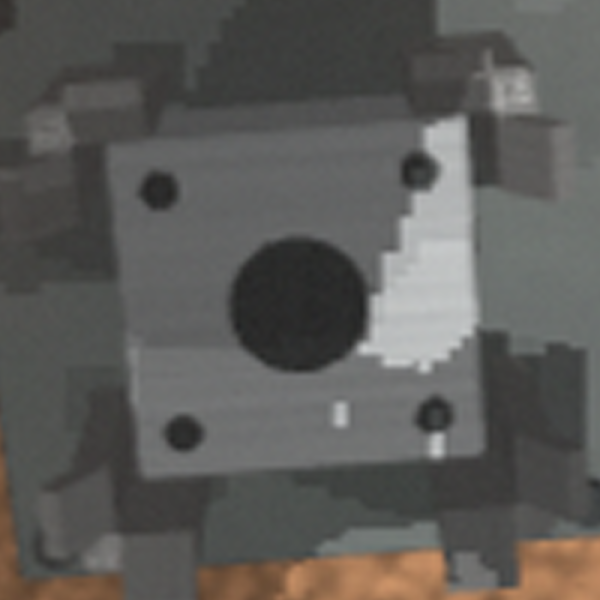

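Run:
```python
from h import *
pick(.6209,.0771,.079+np.pi/2,.004,40)
f,d,s,z0=inhand("spacer",.0045); save(f,"hand2")
v,i=fit(f,d[0]["mask"],"spacer",s["position"],z0); o=toolxy(s,[*v[:2],z0]); print(v,i,(o*1000).round(1),s["finger_gap"],s["clock"],s["contact_force"])
```

```text
gap 0.638 F [-0.6 -0.1  6.3] pos [0.6216 0.0771 0.0052]
[(0.93, np.int64(10548), [281.7, 275.6])] [283.116175   252.38066219]
[0.61891417 0.07737087 0.09971088] 0.9867403850817208 [ 0.3 -0.8  4.5] 0.6342211941714582 19.45 [ 0.48268498  1.60174597 -0.71937717]
```

Run:
```python
from h import *
place(.0412,-.0003)
f=look("nest2"); c=zoom(f,[*NEST[:2],.05],"nest2z",50,6); print(c,get_state()["clock"])
d=silhouettes("wrist","spacer"); print([(x["score"],x["mask"].sum()) for x in d])
if d: print(fit(f,d[0]["mask"],"spacer",NEST,.036))
print([ray(f,x["centre"],.036) for x in tip_of("wrist","spacer")])
```

```text
hit True [ 0.4834 -0.0699  0.0411] [-1.3  0.3  5. ] want [ 0.4827 -0.0697] 0.0412
[282.66813608 216.6067839 ] 23.0833
[(0.84, np.int64(3100)), (0.42, np.int64(1055))]
(array([ 0.48293554, -0.06913058,  0.10187855]), np.float64(0.9794014409754295))
[array([ 0.48402402, -0.07297166,  0.036     ])]
```

View pics/nest2z.png

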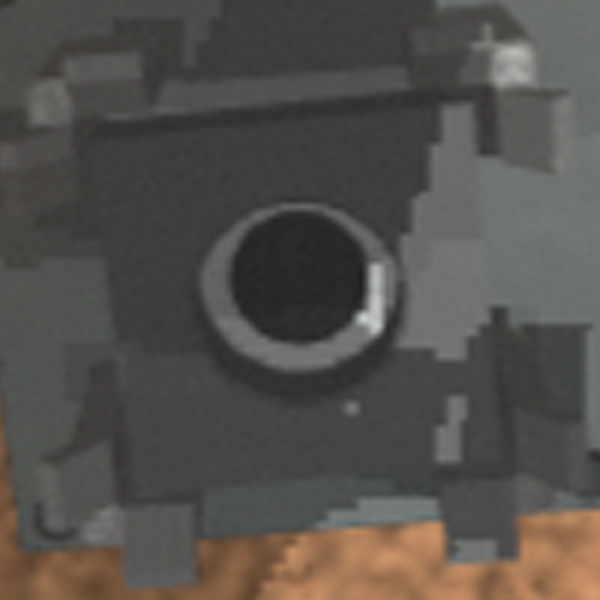

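Run:
```python
from h import *
pick(.5793,.3073,PY,.004,60)
f,d,s,z0=inhand("disc",.005); save(f,"hand3")
v,i=fit(f,d[0]["mask"],"disc",s["position"],z0); o=toolxy(s,[*v[:2],z0]); print(v,i,(o*1000).round(1),s["finger_gap"],s["clock"],s["contact_force"])
```

```text
gap 0.608 F [-1.7 -0.8  7.4] pos [0.5801 0.3075 0.0058]
[(0.64, np.int64(8845), [283.9, 253.0]), (0.57, np.int64(6941), [517.6, 62.6])] [283.13755598 251.99117448]
[0.57763239 0.3070938  0.08416599] 0.9526868429184775 [ 0.3 -0.5  5. ] 0.6050064626119114 27.2917 [-0.0782293   0.22923309 -2.02766565]
```

View pics/hand3.png

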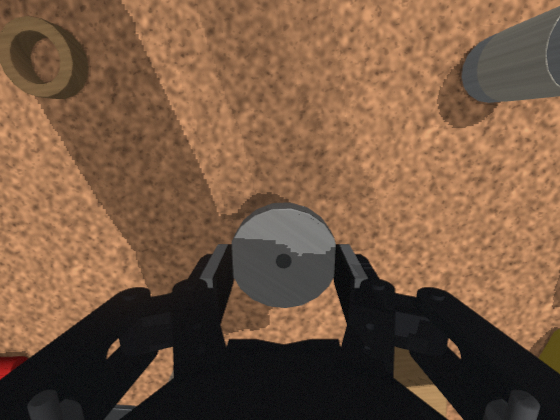

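Run:
```python
from h import *
place(.0558,-.0002)
f=look("nest3"); c=zoom(f,[*NEST[:2],.062],"nest3z",50,6); print(c,get_state()["clock"])
d=silhouettes("wrist","disc"); print([(x["score"],x["mask"].sum()) for x in d])
if d: print(fit(f,d[0]["mask"],"disc",NEST,.05))
print([ray(f,x["centre"],.050) for x in tip_of("wrist","disc")])
# holder view: from the robot's side
movep([.43,-.21,.27],down(np.pi/2)); sleep(.15); g=frame("wrist"); save(g,"hold")
for n in ("holder","holder_mouth","probe","probe_grip","probe_tip"): print(n,[(np.round(x["centre"],1),x["score"]) for x in tip_of("wrist",n)[:2]])
import pickle; pickle.dump(g,open("g.pkl","wb")); print(get_state()["clock"])
```

```text
hit True [ 0.4834 -0.0699  0.0558] [0.1 0.5 5.4] want [ 0.4826 -0.0697] 0.0558
[282.79769489 220.22498527] 31.525
[(0.69, np.int64(3284))]
(array([ 0.48290695, -0.06939316,  0.08262797]), np.float64(0.9834366258980969))
[array([ 0.48058589, -0.06740136,  0.05      ])]
holder [(array([237.3, 243.5]), 0.64)]
holder_mouth [(array([227.3, 272.3]), 0.74)]
probe [(array([227.7, 273.2]), 0.8), (array([376.8, 210.3]), 0.7)]
probe_grip [(array([238.2, 271.2]), 0.97)]
probe_tip [(array([238.4, 244.2]), 0.61), (array([375.7, 210.1]), 0.43)]
32.8333
```

View pics/nest3z.png

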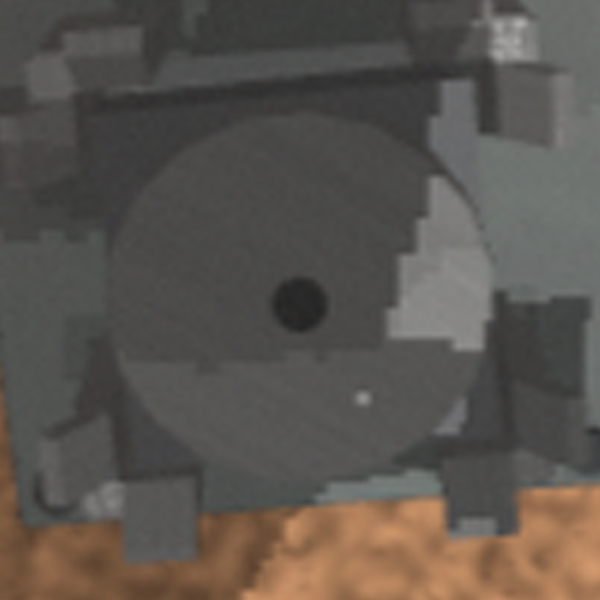

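View pics/hold.png

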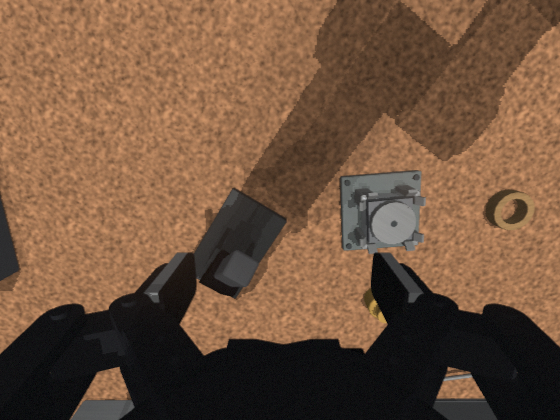

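```bash
cat >> h.py <<'E'
def tri(fs,uvs):
    A=np.zeros((3,3));b=np.zeros(3)
    for f,uv in zip(fs,uvs):
        T=f["cam_to_world"]; d=T[:3,:3]@[(uv[0]-f["cx"])/f["fx"],(uv[1]-f["cy"])/f["fy"],1]; d/=np.linalg.norm(d)
        M=np.eye(3)-np.outer(d,d); A+=M; b+=M@T[:3,3]
    p=np.linalg.solve(A,b); return p,[(proj(f,p)[0]-uv).round(1).tolist() for f,uv in zip(fs,uvs)]
def along(theta,tilt):
    """tool axis against the probe's z, jaws on its level y flats"""
    z=np.array([np.sin(tilt)*np.cos(theta),np.sin(tilt)*np.sin(theta),-np.cos(tilt)]); x=np.array([-np.sin(theta),np.cos(theta),0])
    return R.from_matrix(np.c_[x,np.cross(z,x),z]).as_rotvec()
E
python3 - <<'E'
from h import *
import pickle
g=pickle.load(open("g.pkl","rb")); t=frame("top"); s=frame("scene"); save(s,"scene1")
for uv in [(235,188),(287,217),(235,297)]: print("w",ray(g,uv,.012).round(4))
for uv in [(428,212),(455,228),(428,278),(400,262)]: print("t",ray(t,uv,.012).round(4))
print("grip",tri([t,s,g],[(437.5,257.5),(144.9,250.5),(238.2,271.2)]),tri([t,s],[(437.5,257.5),(144.9,250.5)]),tri([s,g],[(144.9,250.5),(238.2,271.2)]))
print("probe",tri([t,s,g],[(438,249.6),(147,272.1),(227.7,273.2)]))
print("mouth",tri([t,g],[(434.9,250.1),(227.3,272.3)]))
for c in ("scene",):
  for n in ("probe_grip","probe","holder_mouth","holder"): print(n,[(np.round(x["centre"],1),x["score"]) for x in tip_of(c,n)[:2]])
E
```

```text
w [ 0.4491 -0.2744  0.012 ]
w [ 0.491  -0.2025  0.012 ]
w [ 0.6201 -0.2817  0.012 ]
t [ 0.62  -0.288  0.012]
t [ 0.5761 -0.3561  0.012 ]
t [ 0.4474 -0.2771  0.012 ]
t [ 0.4901 -0.2069  0.012 ]
grip (array([ 0.49476361, -0.25211374,  0.16456038]), [[-1.2, -0.1], [-0.2, -0.2], [-2.7, 0.4]]) (array([ 0.49518643, -0.25338499,  0.16539901]), [[-0.6, -0.3], [-0.7, -0.0]]) (array([ 0.49473086, -0.25080693,  0.16335246]), [[0.5, -0.2], [-1.1, -0.3]])
probe (array([ 0.51539887, -0.26858407,  0.12785745]), [[-0.4, -0.5], [0.3, -0.4], [-1.6, -0.9]])
mouth (array([ 0.51384766, -0.26448981,  0.12874189]), [[1.2, -0.3], [2.5, -0.9]])
probe_grip [(array([145.1, 249.3]), 0.69), (array([386.9, 245.8]), 0.46)]
probe [(array([147.8, 272.2]), 0.87)]
holder_mouth [(array([145.8, 274.2]), 0.87)]
holder [(array([162.2, 317.3]), 0.8)]
```

Run:
```python
from h import *
th,ti=np.radians(-31.5),np.radians(36.5); rv=along(th,ti); pz=-R.from_rotvec(rv).as_matrix()[:,2]
G=np.array([.4945,-.2517,.166]); p=G+pz*.09
q=ik(p,rv); print(q)
movep(p,rv); sleep(.2); s=get_state(); f=frame("wrist"); save(f,"pre"); print(s["position"]-p,s["clock"])
d=silhouettes("wrist","probe"); print([(x["score"],x["mask"].sum(),x["centre"]) for x in d])
im=f["img"].copy()
import pickle; pickle.dump((f,s,d,G,pz),open("p.pkl","wb"))
for k in (86,6): # predicted handle edges
    P=[G+pz*(k-50)/1000+R.from_rotvec(rv).apply([a,b,0]) for a,b in((-.012,-.012),(.012,-.012),(.012,.012),(-.012,.012))]
    cv2.polylines(im,[np.round(proj(f,P)).astype(np.int32)],True,(0,255,0) if k==86 else (255,255,0),1)
c=cv2.resize(im[150:350,180:390],None,fx=2.85,fy=2.85,interpolation=cv2.INTER_NEAREST); c=cv2.convertScaleAbs(c,alpha=2.2,beta=10); cv2.imwrite("pics/prez.png",c[:,:,::-1]); print(c.shape)
for n in ("holder_mouth","probe","probe_grip"): print(n,[(np.round(x["centre"],1),x["score"]) for x in tip_of("wrist",n)[:2]])
```

```text
[-0.6440446  -0.17150933 -0.95609298  0.15129371  0.05601779 -0.0758557 ]
[ 0.00084607 -0.00068586  0.00058643] 34.2417
[(0.95, np.int64(2123), [281.7, 202.3])]
(570, 598, 3)
holder_mouth []
probe [(array([282.3, 187.9]), 0.89)]
probe_grip [(array([283.2, 206.5]), 0.75)]
```

View pics/prez.png

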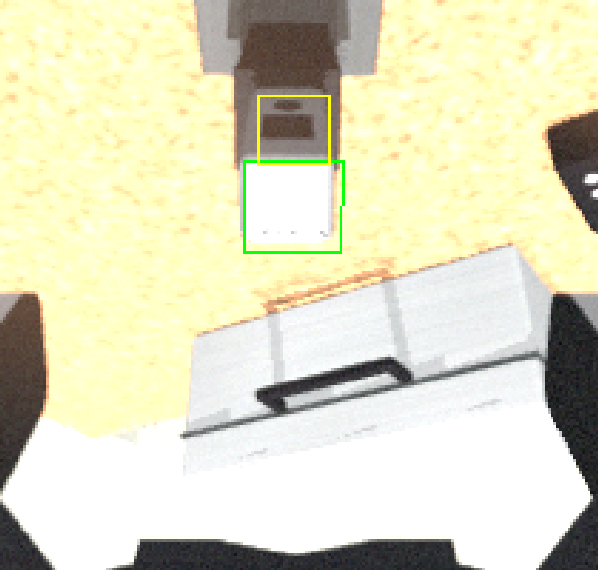

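Run:
```python
from h import *
import pickle
f,s,d,G,pz=pickle.load(open("p.pkl","rb"))
g=cv2.cvtColor(f["img"],cv2.COLOR_RGB2GRAY); h=cv2.cvtColor(f["img"],cv2.COLOR_RGB2HSV)
m=d[0]["mask"]
for r in range(168,246,4):
    xs=np.where(m[r])[0]; print(r,(xs.min(),xs.max()) if len(xs) else None,g[r,256:308:3].tolist(), "S",h[r,256:308:6,1].tolist())
```

```text
168 None [76, 76, 71, 28, 30, 27, 30, 27, 27, 31, 26, 26, 29, 29, 68, 75, 75, 73] S [10, 14, 87, 99, 102, 113, 99, 11, 10]
172 None [77, 74, 64, 28, 33, 26, 27, 26, 32, 27, 28, 32, 29, 32, 44, 73, 74, 76] S [10, 23, 85, 105, 114, 102, 80, 43, 7]
176 (np.int64(262), np.int64(299)) [128, 112, 43, 44, 39, 29, 28, 27, 30, 30, 32, 30, 31, 41, 42, 108, 95, 104] S [118, 66, 72, 117, 85, 81, 81, 43, 108]
180 (np.int64(263), np.int64(299)) [116, 138, 48, 46, 45, 40, 39, 40, 43, 36, 38, 37, 29, 43, 40, 125, 130, 110] S [123, 85, 55, 58, 53, 53, 102, 51, 123]
184 (np.int64(263), np.int64(299)) [125, 126, 50, 46, 52, 55, 56, 56, 57, 54, 52, 54, 53, 44, 47, 133, 122, 139] S [123, 92, 32, 30, 25, 23, 28, 57, 124]
188 (np.int64(263), np.int64(299)) [126, 109, 61, 47, 55, 55, 56, 53, 40, 49, 56, 55, 55, 47, 45, 108, 129, 134] S [127, 96, 35, 30, 53, 22, 22, 59, 121]
192 (np.int64(263), np.int64(299)) [115, 130, 70, 47, 56, 49, 30, 31, 28, 31, 32, 42, 54, 46, 49, 117, 118, 125] S [124, 108, 30, 114, 95, 74, 27, 64, 123]
196 (np.int64(263), np.int64(298)) [131, 130, 73, 53, 56, 39, 30, 27, 31, 31, 29,
[... 1273 characters left out ...]
134, 136, 135, 136, 135, 135, 100, 130, 133, 122, 134] S [124, 125, 2, 4, 4, 2, 4, 122, 123]
232 (np.int64(266), np.int64(295)) [121, 133, 132, 109, 134, 133, 136, 131, 136, 129, 134, 135, 120, 102, 132, 132, 124, 113] S [122, 123, 0, 2, 2, 4, 2, 123, 123]
236 None [129, 125, 140, 123, 131, 126, 127, 125, 123, 128, 128, 141, 137, 129, 129, 117, 125, 135] S [121, 123, 122, 121, 123, 122, 122, 125, 123]
240 None [124, 131, 124, 123, 125, 132, 121, 134, 129, 132, 126, 115, 131, 133, 128, 131, 115, 116] S [121, 123, 119, 120, 122, 122, 122, 124, 124]
244 None [129, 126, 142, 128, 131, 131, 123, 137, 132, 121, 132, 138, 135, 126, 109, 127, 122, 118] S [125, 123, 124, 123, 123, 126, 121, 123, 122]
```

Run:
```python
from h import *
import pickle
f,s,d,G,pz=pickle.load(open("p.pkl","rb"))
rv=along(np.radians(-31.5),np.radians(36.5)); X=R.from_rotvec(rv).as_matrix()[:,0]
G=G-.006*pz-.0015*X
move_l(G-pz*.019-np.array([.0006,-.0005,.0004]),.12); s=get_state(); print(s["position"]-(G-pz*.019),s["contact_force"].round(1))
grab(80); sleep(.1); s=get_state(); print("gap",s["finger_gap"],s["contact_force"].round(1))
p=s["position"]
move_l(p+pz*.05,.08); s=get_state(); print(s["contact_force"].round(1),s["wrist_torque"].round(2))
move_l(p+pz*.13,.15); s=get_state(); print(s["contact_force"].round(1),s["finger_gap"],s["position"],s["clock"])
```

```text
[-6.06405204e-04  5.68777270e-04 -4.67541299e-06] [-0.2  0.6 -0.6]
gap 0.26845783158405884 [-3.1  2.4  6.1]
[-0.1 -0.1 -1.3] [0.4  0.67 0.04]
[-0.1 -0.8 -1.6] 0.27352794253387896 [ 0.4399133  -0.21997946  0.24994488] 37.75
```

Run:
```python
from h import *
s=get_state(); p=s["position"]; yaw=np.radians(-31.5+90)
move_l(p+np.array([0,0,.10]),.2)
movep([.4829,-.0694,.30],down(yaw)); sleep(.3)
s=get_state(); print(s["position"],s["clock"],s["contact_force"].round(1))
F={}
for c in ("scene","top","wrist"):
    f=frame(c); F[c]=f; save(f,"up_"+c)
    for n in ("probe_tip","probe_grip","probe"): 
        r=tip_of(c,n); print(c,n,[(np.round(x["centre"],1),x["score"]) for x in r[:2]])
    d=silhouettes(c,"probe"); print(c,[(x["score"],x["mask"].sum(),x["centre"]) for x in d])
    if d: np.save(f"m_{c}.npy",d[0]["mask"])
    print("pred grip,tip",proj(f,[s["position"]+[0,0,.019],s["position"]-[0,0,.125]]).round(1))
f=F["scene"]; c=proj(f,s["position"]-[0,0,.07])[0].astype(int); print(c)
a=cv2.resize(f["img"][c[1]-50:c[1]+50,c[0]-40:c[0]+40],None,fx=6,fy=6,interpolation=cv2.INTER_CUBIC)
w=cv2.resize(F["wrist"]["img"][200:340,230:340],None,fx=2.8,fy=600/140)
im=np.hstack([cv2.resize(a,(480,600)),cv2.resize(w,(310,600))]); cv2.imwrite("pics/up.png",cv2.convertScaleAbs(im,alpha=1.5)[:,:,::-1])
```

```text
[ 0.48230164 -0.0701183   0.30066873] 39.3833 [-0.3  0.2 -1.9]
scene probe_tip [(array([210.8, 197.4]), 0.84)]
scene probe_grip [(array([222.8, 247.6]), 0.71), (array([147.4, 274.4]), 0.69)]
scene probe [(array([204.1, 160.8]), 0.64)]
scene [(0.67, np.int64(820), [206.2, 158.8]), (0.4, np.int64(695), [387.6, 239.3])]
pred grip,tip [[203.2 147.4]
 [211.8 199.8]]
top probe_tip []
top probe_grip [(array([362.9, 265.5]), 0.59), (array([348.5, 263.4]), 0.43)]
top probe [(array([364.7, 265.3]), 0.51)]
top [(0.61, np.int64(25), [357.0, 268.6])]
pred grip,tip [[368.3 262.5]
 [357.1 264.4]]
wrist probe_tip [(array([278.8, 197.2]), 0.59), (array([285.3, 277.7]), 0.3)]
wrist probe_grip [(array([282.8, 276.7]), 0.6)]
wrist probe [(array([282.7, 235.4]), 0.78)]
wrist [(0.96, np.int64(8620), [284.7, 277.5])]
pred grip,tip [[279.5 274.8]
 [281.4 197.8]]
[208 181]
```

View pics/up.png

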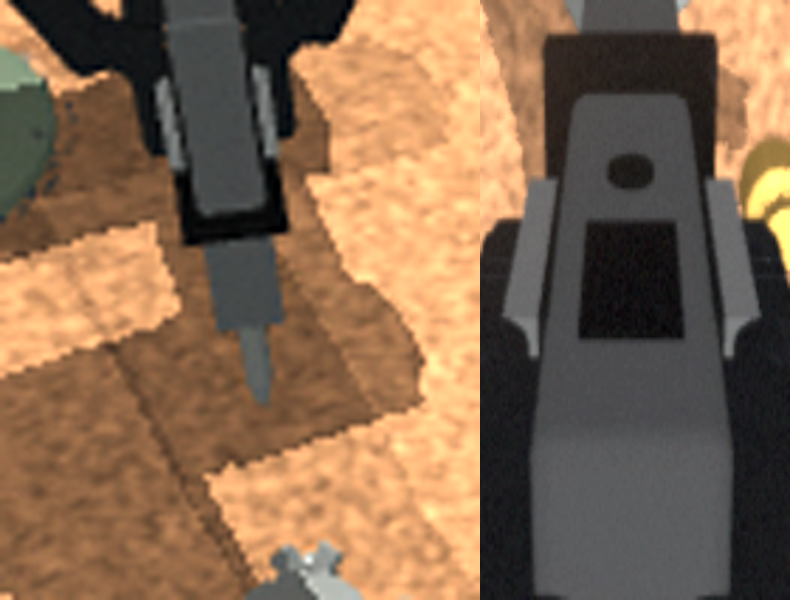

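Run:
```python
from h import *
def tipm(m):
    n,l,st,_=cv2.connectedComponentsWithStats(m.astype(np.uint8)); k=1+np.argmax(st[1:,4]); ys,xs=np.where(l==k); return xs[ys>=ys.max()-1].mean().round(1),ys.max()
m=np.load("m_scene.npy"); print("yaw58 mask tip",tipm(m))
w=np.load("m_wrist.npy"); ys,xs=np.where(w); print("wrist mask top",ys.min(),xs[ys==ys.min()].mean())
im=cv2.imread("pics/up_wrist.png"); h=cv2.cvtColor(im,cv2.COLOR_BGR2HSV)
for r in range(184,216,2): print(r,h[r,262:304:3,1].tolist(),h[r,262:304:3,2].tolist())
for a in (-31.5,148.5):
    movep([.4829,-.0694,.30],down(np.radians(a))); sleep(.35); s=get_state(); f=frame("scene"); save(f,f"up_{a}")
    r=tip_of("scene","probe_tip"); d=silhouettes("scene","probe")
    print(a,[(np.round(x["centre"],1),x["score"]) for x in r[:1]],[tipm(x["mask"]) for x in d[:1]],"pred",proj(f,[s["position"]-[0,0,.125]]).round(1),s["position"].round(4),s["clock"])
    hs=cv2.cvtColor(f["img"],cv2.COLOR_RGB2HSV)
    for q in range(190,206): print(q,np.where(hs[q,200:225,1]<90)[0]+200)
```

```text
yaw58 mask tip (np.float64(211.0), np.int64(196))
wrist mask top 194 283.5
184 [9, 13, 13, 11, 15, 9, 12, 12, 8, 6, 11, 5, 7, 7] [83, 102, 81, 96, 84, 82, 82, 85, 92, 92, 96, 145, 146, 143]
186 [9, 12, 7, 7, 15, 9, 12, 13, 11, 5, 5, 7, 3, 2] [88, 104, 105, 105, 83, 82, 87, 97, 95, 93, 113, 148, 149, 136]
188 [6, 8, 10, 12, 10, 9, 8, 11, 8, 8, 11, 7, 5, 9] [90, 97, 102, 103, 80, 82, 90, 93, 93, 93, 92, 145, 148, 113]
190 [9, 6, 12, 10, 13, 6, 11, 8, 8, 8, 8, 5, 4, 7] [89, 89, 105, 105, 80, 91, 94, 92, 93, 95, 94, 147, 129, 113]
192 [6, 9, 6, 7, 5, 5, 13, 8, 8, 11, 5, 7, 7, 7] [89, 89, 92, 105, 107, 93, 95, 95, 93, 94, 93, 149, 114, 112]
194 [9, 9, 6, 8, 5, 8, 10, 11, 6, 6, 11, 7, 11, 9] [88, 89, 87, 92, 113, 93, 79, 69, 84, 91, 91, 115, 115, 113]
196 [9, 3, 6, 11, 5, 8, 11, 12, 15, 6, 7, 7, 7, 7] [88, 91, 80, 67, 96, 98, 67, 66, 68, 86, 74, 116, 115, 112]
198 [9, 6, 9, 14, 9, 14, 9, 9, 14, 5, 9, 9, 8, 7] [87, 89, 56, 56, 56, 55, 57, 56, 55, 56, 56, 57, 62, 113]
200 [6, 3, 14, 13, 13, 18, 14, 4, 9, 9, 9, 18, 13, 8] [87, 87, 53, 58, 57, 58, 56, 57, 56, 55, 57, 57, 57, 127]
202 [9, 6, 17
[... 902 characters left out ...]
 [ 0.4829 -0.0694  0.3   ] 41.8833
190 [211 212 213 214 215]
191 [211 212 213 214 215]
192 [211 212 213 214 215]
193 [211 212 213 214 215]
194 [211 212 213 214 215]
195 [212 213 214 215]
196 [212 213 214 215]
197 [213 214 215]
198 [213 214 215]
199 [214]
200 []
201 []
202 []
203 []
204 []
205 []
148.5 [(array([206.6, 202. ]), 0.64)] [(np.float64(209.7), np.int64(197))] pred [[212.2 200. ]] [ 0.4829 -0.0694  0.3   ] 45.0333
190 [207 208 209 210 211]
191 [207 208 209 210 211]
192 [207 208 209 210 211]
193 [208 209 210 211]
194 [207 208 209 210 211]
195 [208 209 210 211 212]
196 [208 209 210 211]
197 [208 209 210 211]
198 [209 210 211]
199 [209 210 211]
200 []
201 []
202 []
203 []
204 []
205 []
```

Run:
```python
from h import *
C={}
for a in ("-31.5","148.5"):
    hs=cv2.cvtColor(cv2.imread(f"pics/up_{a}.png"),cv2.COLOR_BGR2HSV)
    for q in range(168,200,2):
        x=np.where(hs[q,190:232,1]<90)[0]+190; C[a,q]=(x.min(),x.max(),len(x)) if len(x) else None
for q in range(168,200,2):
    u,v=C["-31.5",q],C["148.5",q]; print(q,u,v,((u[0]+u[1])-(v[0]+v[1]))/4 if u and v else "")
f=frame("scene"); P=[.4829,-.0694,.175]; print("px per m lateral",(proj(f,np.array(P)+[.00703,.00711,0])-proj(f,P))*100)
```

```text
168 (np.int64(201), np.int64(215), 14) (np.int64(198), np.int64(213), 15) 1.25
170 (np.int64(201), np.int64(214), 12) (np.int64(198), np.int64(215), 15) 0.5
172 (np.int64(201), np.int64(214), 13) (np.int64(198), np.int64(212), 14) 1.25
174 (np.int64(204), np.int64(215), 12) (np.int64(201), np.int64(212), 12) 1.5
176 (np.int64(204), np.int64(215), 12) (np.int64(201), np.int64(213), 13) 1.25
178 (np.int64(205), np.int64(216), 12) (np.int64(202), np.int64(213), 12) 1.5
180 (np.int64(205), np.int64(216), 12) (np.int64(202), np.int64(213), 12) 1.5
182 (np.int64(206), np.int64(216), 11) (np.int64(203), np.int64(213), 11) 1.5
184 (np.int64(206), np.int64(217), 12) (np.int64(203), np.int64(214), 12) 1.5
186 (np.int64(206), np.int64(214), 9) (np.int64(203), np.int64(213), 11) 1.0
188 (np.int64(211), np.int64(214), 4) (np.int64(207), np.int64(211), 5) 1.75
190 (np.int64(211), np.int64(215), 5) (np.int64(207), np.int64(211), 5) 2.0
192 (np.int64(211), np.int64(215), 5) (np.int64(207), np.int64(211), 5) 2.0
194 (np.int64(211), np.int64(215), 5) (np.int64(207), np.int64(211), 5) 2.0
196 (np.int64(212), np.int64(215), 4) (np.int64(208), np.int64(211), 4) 2.0
198 (np.int64(213), np.int64(215), 3) (np.int64(209), np.int64(211), 3) 2.0
px per m lateral [[445.805907     1.24775034]]
```

Run:
```python
from h import *
D=np.array([.4829,-.0694,.062])
Rf=R.from_rotvec(down(np.radians(148.5)))*R.from_euler('x',-1.5,degrees=True)
tip=D+[0,0,.041]; p=tip-Rf.apply([0,-.0047,.125])
movep(p+np.array([0,0,.05]),Rf.as_rotvec()); sleep(.3)
def chk():
    s=get_state(); f=frame("scene"); a=R.from_rotvec(s["eef_rot"]); T=s["position"]+a.apply([0,-.0047,.125]); e=s["position"]-p
    hs=cv2.cvtColor(f["img"],cv2.COLOR_RGB2HSV); P=proj(f,[T,D+[0,0,T[2]-D[2]],T+[0,0,.09]]).round(1); print("pred tip, wanted, axis+90",P.tolist(),"err",e.round(4),s["contact_force"].round(1),s["clock"])
    u,v=P[0].astype(int)
    for q in range(v-26,v+6,3): print(q,[int(i) for i in np.where(hs[q,u-16:u+16,1]<90)[0]+u-16])
    print([(np.round(x["centre"],1),x["score"]) for x in tip_of("scene","probe_tip")[:1]],P[2]+(P[0]-P[2])*.75)
    return f
chk()
move_l(p,.06); sleep(.5); f=chk(); save(f,"final")
print(get_state()["joint_velocities"].round(3),get_state()["finger_gap"])
```

```text
pred tip, wanted, axis+90 [[213.4, 206.9], [213.3, 206.7], [208.5, 176.7]] err [ 0.0004 -0.0001  0.0507] [ 0.1 -0.4 -1.2] 45.7833
180 [203, 204, 205, 206, 207, 208, 209, 210, 211, 212, 213, 214]
183 [204, 205, 206, 207, 208, 209, 210, 211, 212, 213, 214, 215]
186 [205, 206, 207, 208, 209, 210, 211, 212, 213, 214, 215]
189 [205, 206, 207, 208, 209, 210, 211, 212, 213, 214, 215, 216]
192 [206, 207, 208, 209, 210, 211, 212, 213, 214, 215, 216]
195 [210, 211, 212, 213, 214]
198 [210, 211, 212, 213, 214]
201 [211, 212, 213, 214, 215]
204 [212, 213, 214]
207 []
210 []
[(array([211.7, 206. ]), 0.67)] [212.175 199.35 ]
pred tip, wanted, axis+90 [[215.8, 221.9], [215.8, 221.9], [211.3, 194.1]] err [ 0.     -0.      0.0001] [-0.6  0.4 -1.4] 47.3667
195 [206, 207, 208, 209, 210, 211, 212, 213, 214, 215, 216, 217]
198 [206, 207, 208, 209, 210, 211, 212, 213, 214, 215, 216, 217]
201 [207, 208, 209, 210, 211, 212, 213, 214, 215, 216, 217, 218]
204 [208, 209, 210, 211, 212, 213, 214, 215, 216, 217, 218]
207 [208, 209, 210, 211, 212, 213, 214, 215, 216, 217, 218]
210 [209, 210, 211, 212, 213, 214, 215, 216]
213 [213, 214, 215, 216]
216 [213, 214, 215, 216, 217]
219 [215, 216, 217]
222 [215, 216, 217, 221, 222, 223]
225 [214, 215, 216, 217, 218, 219, 220, 221, 222, 223]
[(array([214.5, 223.6]), 0.65)] [214.675 214.95 ]
[ 0.     0.001  0.    -0.001 -0.001 -0.001] 0.27083161525527333
```

```bash
python3 -c "
from cell import *
print(sign_off())"
```

```text
the job is handed in; nothing more can be done
None
```

I finished the job and handed it in at about 47 s on the robot's clock. The housing, spacer and disc are stacked in the nest. The probe is upright in the gripper with its tip about 4 cm above the disc's centre.

- **Stack:** After each release I looked from the wrist camera. The three parts' centres agree within about 1 mm: the housing at (0.4831, -0.0697), the spacer at (0.4829, -0.0691) and the disc at (0.4829, -0.0694). I measured the nest at (0.4824, -0.0697).
- **Probe:** It came out without noticeable force. Turning the gripper to two opposite yaws showed it sat tilted about 1.5° in the jaws, with its tip 4.7 mm off. I corrected both. In the last scene picture the tip was within about 1 px (about 2 mm) of where it should be, upright, still and with no contact.
- **Not checked or in disagreement:**
    - The networks' point finds for the placed spacer and disc were 2–4 mm off the outline fits. I trusted the fits, which matched the pictures.
    - While gripping each part the wrist read 6–7 N upward, so the fingertips probably brushed the bench.
    - The final tip height is inferred from the arm's pose and the scene picture, good to about 2–3 mm.
    - I took no final picture to confirm the other objects stayed put, but the arm's paths kept clear of them.

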